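# Check-out key into the lidded key pot

### The arm

A 6-joint arm with a two-finger parallel gripper is mounted at the origin on the work surface. World frame = base frame: x ahead of the robot, y to its left, z up, the work surface at z = 0. Lengths are in m, angles in rad, forces in N, time in s.
With the tool pointing down it reaches from about 0.275 to 0.75 m from the base axis. Payload 10.2 kg.
Tool frame: the origin (TCP) lies midway between the tips of the shut fingers; the grasp point (between the pads) lies 19 mm behind it; z points along the fingers, y is the line along which they close (so a half turn about z gives the same grasp; the last joint's range is limited). The gripper opens to 88 mm and grips with 3 to 60 N. Pads are 18 mm wide; open, the fingers measure 123 mm over their backs; the gripper's body (75 mm by 187 mm) begins 45 mm behind the grasp point.
Start: joints at [-1.404, 0.313, 1.498, -0, 1.331, -0.223], TCP at [0.199, -0.486, 0.239] pointing down, gripper open.
Joint ranges: [-2.94, 2.94], [-0.97, 2.17], [0.19, 2.56], [-1.23, 4.37], [0.02, 3.11], [-2.88, 2.88]. Speed limits (rad/s): [2.39, 2.39, 3.01, 3.14, 3.14, 3.14].

### API

Orientations are given as a rotation vector (axis times angle).
In Python, from plant import readout, optics, workorder gives the robot as it stands. The module is installed in compiled form; this text tells all that it offers.
- The arm moves only by the tool carry_out, never from a script. Its argument "commands" is a list of rows, each a list of 5 numbers: the shift along the tool's x, y, z in m, then the turn about the tool's z in rad, then the finger opening in m, from 0 to 0.0881. A call has 1 to 5 rows; each row shifts and turns the commanded pose from where the row before left it, along the tool's axes as they then stand; what a row does not reach is not made up. A row lasts 1/8 s, in which the tool goes at most 62.5 mm and 10.7 degrees, less where a joint would pass 70% of its speed; a pose out of reach is approached as far as the arm can. A call is refused whole if a number of a shift passes 0.0625 or a number of a turn 0.188, either way. A call with a gripper value outside its range is refused whole. The fingers move at their own pace and stop on an object; "grip_force" is the grip in N (left out, the last holds). Time passes only in rows, so rows that do not move let the fingers close. It gives the time, the measured TCP pose, the force, the opening and the grip force at its end, in the units of the state.
- readout.sense(): the state, without advancing time (a new reading comes with each control period).
- optics.read_camera(name): name is "scene" or "top" or "wrist"; returns a dict with "frame" (480x640x3 uint8, red, green, blue), "camera_matrix" (3x3 intrinsics, pixels), "k1" (the pictures are not rectified: a ray, as slopes to the right and down, at radius r is drawn at 1 + k1 r^2 times it, then the intrinsics apply), "eye" and "orientation" of the camera in the world. Camera axes: x right, y up, looking along -z (the intrinsics and any distortion apply to the point x, -y, -z); pixel columns grow to the right and rows downward; lengths in m; the calibration is good to about 2 mm. A picture is of the moment at which its call begins. There is no depth.
- workorder.finish_job(): hands the job in; it is judged then, once.
The state is a dict: "time_s": time; "joint_pos": joint angles; "joint_vel": joint speeds; "joint_efforts": joint torques, N m; "tcp_pos": TCP position; "ee_rot": TCP orientation; "wrist_force": force on the tool from outside, world axes, zero at the start; "torque": the same for the moment, N m; "grip_width": finger opening in m; "grasp_force": force on a finger pad.
Only numpy, scipy, OpenCV 4.12 (cv2) and the standard library are available. Lean on these libraries where they do the work, as an engineer would, in place of code of your own. Each camera call takes 0.05 s, during which the arm holds its last target. There are 200 camera calls.

### The job

A guest has checked out: lift the lid off the blue key pot by its brass knob and set it down gently, knob up, in the middle of the round cork mat, then put the brass room key right down inside the open pot. The pot stands under a brass key rail, so come in at a slant from its open side and do not knock the rail, and do not shift the pot, the bell, the ashtray or the card holder or tip the lid on its way.

Things in the scene. Friction and masses are not known exactly. Their poses are not given: they have to be found in the camera images.
- pot: Blue glazed round pot standing on the counter, loose, about 1.4 kg. Outer diameter 150, height 85, wall 6 (mouth 138 wide inside), floor 8 thick. Origin: centre of its underside, z up.
- lid: Loose lid, about 0.4 kg. Blue disc 160 in diameter, 8 thick; under it a white disc 126 in diameter, 8 thick, that sits inside the pot's mouth (6 play all round); on top a brass neck 12 tall, 20 in diameter, then a brass cylinder knob, 34 in diameter, 32 tall. Origin: centre of its underside, 77 above that of the closed pot; blue top at z = 16, knob from z = 28 to 60.
- lid_knob (a point): Point on the lid's axis inside the brass knob, 45 above the lid's origin: the height to grip.
- rack: Fixed key rail: square brass bar, 30 by 30, along this body's y from y = -165 to 150, underside 225 and top 255 above the counter, carried by one post 20 in diameter at y = -150 (foot 90 in diameter, ball on top up to z = 281). Two spare keys hang on its +x side only, at y = -120 and 115. Origin: on the counter under the bar; x points roughly to the robot's left, y roughly towards the robot.
- rail_mid (a point): On the bar's underside, 225 above the rack's origin. The pot's axis lies 16 to 20 to the -x side of it, so the bar's near edge is almost above the knob, about 100 above the grip point: an upright gripper does not fit there, one leaning back towards the rack's -x by 30 to 45 degrees does.
- mat: Fixed round cork mat, 180 in diameter, 5 thick. Origin: centre of its underside, on the counter.
- key: Loose brass room key lying flat, rigid, 120 long, about 0.22 kg. Oval brass fob 60 long (along x), 42 wide (y), 14 thick; from it a steel shank 10 in diameter runs along -x to x = -90, with a bit 20 wide to the +y side at its end. Origin: centre of the fob's underside, z up. Centre of mass at about x = -12.
- key_fob (a point): Middle of the fob, 7 above its underside.
- key_tip (a point): End of the key's shank, 90 from the fob's middle along the key's -x.
- bell: Chrome service bell on a dark wooden base, 84 in diameter, 60 tall, loose; bystander. Origin: centre of its underside.
- ashtray: Green glass ashtray, 124 in diameter, 35 tall, loose; bystander. Origin: centre of its underside.
- card_holder: Pewter card holder with cards, 60 by 110, 58 tall, loose; bystander. Origin: centre of its underside.
There are look-alikes about, which are no part of the job. What is shaped like the lid but orange is not meant.

How it is judged:
On the way, in this order (a step that is already met when the one before it is completed fails the run):
1. the lid is lifted clear of the pot, held by the gripper (z of lid in the frame of pot above 0.09 m and contact force between the fingers and lid above 1 N), for 0.1 s.
2. the lid lies knob up on the cork mat (centres within 40 mm), let go and at rest (horizontal distance between lid and mat below 0.04 m and z of lid in the frame of mat between 0 and 0.015 m and angle between lid's own z axis and vertical below 0.08 rad and linear speed of lid below 0.02 m/s and contact force between the fingers and lid below 0.5 N), for 0.2 s.
At the end, for the whole second after the job is handed in: The lid lies flat, knob up and at rest on the cork mat, its centre within 40 mm of the mat's; the key lies at rest inside the pot, both the middle of its fob and the end of its shank below the rim; the pot stands upright within 30 mm of where it was (all of step 2 and horizontal distance between each of key_fob, key_tip and pot below 0.072 m and z of key_fob in the frame of pot between 0 and 0.085 m and z of key_tip in the frame of pot between 0 and 0.085 m and linear speed of key below 0.02 m/s and angle between pot's own z axis and vertical below 0.05 rad and distance of pot from where it was at the start of the episode below 0.03 m); the robot touches nothing.
It fails at once if the key rail is knocked (over 10 N by the robot, the lid or the key) (contact force between any of the arm, the fingers, lid, key and rack above 10 N).
It fails at once if the lid is pressed on the mat with over 40 N, or comes down on it at over 0.5 m/s (dropped) (contact force between lid and mat above 40 N or (horizontal distance between lid and mat below 0.09 m and z of lid in the frame of mat below 0.03 m and linear speed of lid above 0.5 m/s)).
It fails at once if the lid is tipped by more than 40 degrees (angle between lid's own z axis and vertical above 0.7 rad).
It fails at once if the pot is shifted by more than 30 mm (distance of pot from where it was at the start of the episode above 0.03 m).
It fails at once if the bell, the ashtray or the card holder is shifted by more than 20 mm (distance of any of bell, ashtray, card_holder from where it was at the start of the episode above 0.02 m).
It also fails if it takes over 64 s, if anything falls off the work surface, if the arm or the gripper's body presses on something with over 40 N, if the wrist force passes 120 N, or if a joint passes its speed limit or range.

## Working session

There is one attempt and no reset: what is moved stays moved. The work goes in short steps, Python scripts to look and compute and a tool call to move; the robot and the scene stay as the last step left them, time stands still between calls to the robot, and variables do not carry over. Pictures are saved under pics/ and viewed, at most 10 in all, crops included, and the job is handed in when it is done.

Besides the shell and the picture viewer there is one more tool, called after "Call:" as name(argument=value, ...) on one line, values as JSON. carry_out: Moves the arm, as the interface text tells. Its arguments: {"type":"object","properties":{"commands":{"type":"array"},"grip_force":{"type":"number"}},"required":["commands"]}

```bash
mkdir -p pics; python3 - <<'E'
from plant import readout, optics, workorder
import cv2,pickle
d={}
for n in ("scene","top"):
    r=optics.read_camera(n); d[n]=r
    cv2.imwrite(f"pics/{n}0.png",r["frame"][:,:,::-1]); print(n,r["camera_matrix"],r["k1"],r["eye"],r["orientation"])
pickle.dump(d,open("d0.pkl","wb"))
print(readout.sense())
E
```

```text
scene [[562.4923268    0.         317.33340321]
 [  0.         562.4923268  232.46394141]
 [  0.           0.           1.        ]] -0.1352272448951833 [ 0.96254532 -0.47537716  1.09048394] [0.58369277 0.28957807 0.8403341 ]
top [[598.14397242   0.         304.59214496]
 [  0.         598.14397242 230.38760599]
 [  0.           0.           1.        ]] -0.07342248558682513 [ 0.21761822 -0.05179808  1.65998905] [ 0.13659343 -0.1082759  -1.5882272 ]
{'time_s': 0.1, 'joint_pos': array([-1.40440911e+00,  3.13379423e-01,  1.49833085e+00,  1.39226967e-05,
        1.33099869e+00, -2.23452592e-01]), 'joint_vel': array([-0.00022921, -0.00190252, -0.00132526, -0.00068875,  0.000373  ,
        0.00051241]), 'joint_efforts': array([ 2.29691737e-03, -4.02814078e+01, -2.52642632e+01,  6.95738615e-02,
        3.42475798e-02, -4.68689075e-05]), 'tcp_pos': array([ 0.19945191, -0.48541101,  0.23823717]), 'ee_rot': array([-3.08100756e+00, -6.08267506e-01, -7.12321197e-05]), 'wrist_force': array([-0.04555936, -0.23725708,  0.17177266]), 'torque': array([ 0.03173599,  0.01300301, -0.01498616]), 'grasp_force': 0.0, 'grip_width': 0.08823806659443112}
```

View pics/scene0.png

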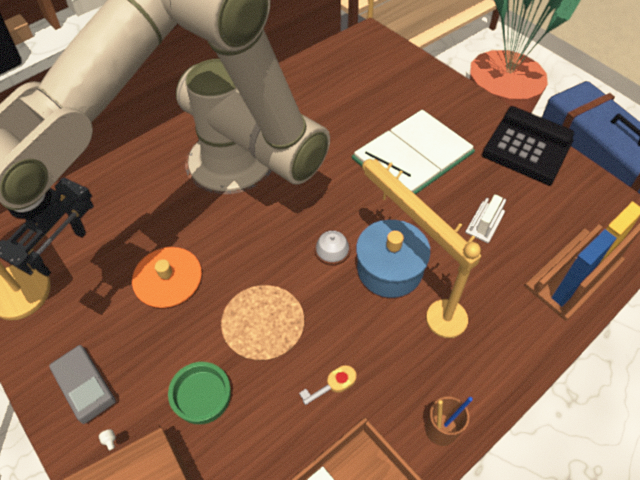

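View pics/top0.png

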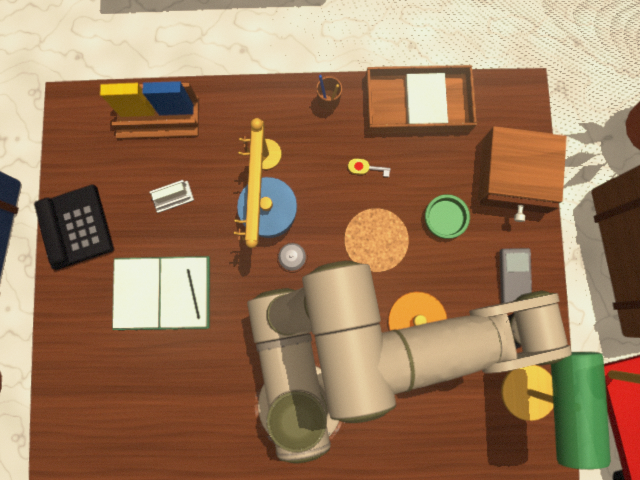

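The scene picture shows the closed pot at (394,258) with its knob at (395,240), the mat at (262,322) and the key fob at (342,378) with its tip at (303,400). The bell is at (333,247), the ashtray at (200,392), and the orange decoy lid at (166,277). In the top picture the knob is at (265,203), the mat at (376,240), the fob at (359,167) and the tip at (388,173). The rail runs from (257,125) to (251,241). I'll enlarge crops of both.

```bash
cat > h.py <<'E'
import numpy as np, cv2
from scipy.spatial.transform import Rotation as R
def ray(c,px):
    K=c["camera_matrix"]; k=c["k1"]
    d=np.array([(px[0]-K[0,2])/K[0,0],(px[1]-K[1,2])/K[1,1]]); u=d.copy()
    for _ in range(30): u=d/(1+k*(u@u))
    v=R.from_rotvec(c["orientation"]).apply([u[0],-u[1],-1]); return np.array(c["eye"]),v/np.linalg.norm(v)
def onz(c,px,z):
    e,v=ray(c,px); return e+v*(z-e[2])/v[2]
def tri(c1,p1,c2,p2):
    e1,v1=ray(c1,p1); e2,v2=ray(c2,p2)
    t=np.linalg.lstsq(np.c_[v1,-v2],e2-e1,rcond=None)[0]
    a,b=e1+t[0]*v1,e2+t[1]*v2; return (a+b)/2,np.linalg.norm(a-b)
def proj(c,P):
    q=R.from_rotvec(c["orientation"]).inv().apply(np.asarray(P,float)-c["eye"]); s=np.array([q[...,0],-q[...,1]])/-q[...,2]
    s=s*(1+c["k1"]*(s**2).sum(0)); K=c["camera_matrix"]
    return np.stack([s[0]*K[0,0]+K[0,2],s[1]*K[1,1]+K[1,2]],-1)
E
python3 - <<'E'
import pickle,cv2
from h import *
d=pickle.load(open("d0.pkl","rb"))
t=d["top"]["frame"][112:262,230:430,::-1]; cv2.imwrite("pics/topc.png",cv2.resize(t,(800,600),interpolation=cv2.INTER_CUBIC))
t=d["scene"]["frame"][150:420,210:490,::-1]; cv2.imwrite("pics/scc.png",cv2.resize(t,(622,600),interpolation=cv2.INTER_CUBIC))
T,S=d["top"],d["scene"]
for n,a,b in [("knobtop",(265,203),(395,236)),("mat",(376,240),(262,322)),("fob",(359,167),(342,378)),("tip",(388,173),(303,400)),("railnear",(251,241),(369,168)),("ball",(257,125),(472,250)),("bell",(291,256),(332,240)),("ash",(447,217),(200,390))]:
    print(n,*tri(T,a,S,b))
E
```

```text
knobtop [0.53114518 0.07556352 0.14007878] 0.0023687999137517106
mat [ 0.44656754 -0.2227946   0.0018253 ] 0.001770495341264551
fob [ 0.65601914 -0.17982572  0.01322347] 0.006038830891793421
tip [ 0.63853361 -0.26451315  0.00094607] 0.0017916802139416857
railnear [0.41793468 0.10110568 0.23693258] 0.00018536640419902385
ball [0.69997785 0.08363098 0.26777711] 0.004567526257295142
bell [0.4022309  0.01411125 0.04395819] 0.0022837137015197023
ash [ 0.50245437 -0.41609888  0.03413404] 0.005770563722391596
```

View pics/topc.png

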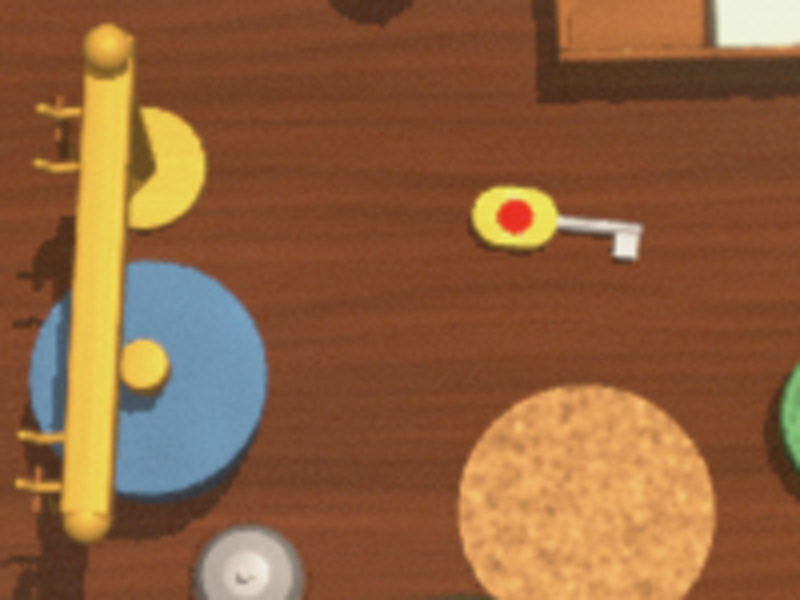

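View pics/scc.png

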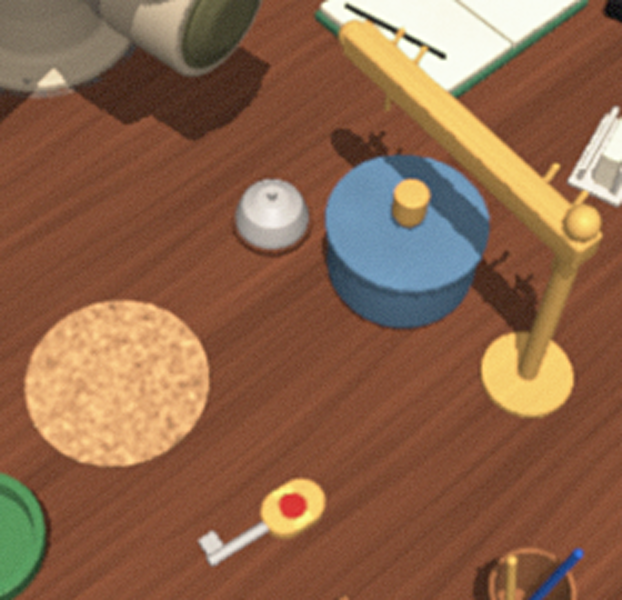

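The top crop gives the knob at (266.3,203.3), the lid disc centre at (267.1,206.6), the mat at (376.8,240), the fob at (358.5,166.3), the shank end at (390.3,169.3), and the rail ends at (256.8,124.5) and (252,242.5). The scene crop gives the knob top at (395,235.5), the lid disc at (393.7,251.3), the mat at (262.9,322.4), the fob at (341.9,377.8) and the tip at (305.4,402).

```bash
python3 - <<'E'
import pickle
from h import *
np.set_printoptions(precision=4,suppress=True)
d=pickle.load(open("d0.pkl","rb")); T,S=d["top"],d["scene"]
print("knob",onz(T,(266.25,203.25),.137),onz(S,(395,235.5),.137))
print("lid",onz(T,(267.1,206.6),.093),onz(S,(393.7,251.3),.093))
print("mat",onz(T,(376.8,240),.005),onz(S,(262.9,322.4),.005))
fo=(onz(T,(358.5,166.3),.014),onz(S,(341.9,377.8),.014)); ti=(onz(T,(390.3,169.3),.008),onz(S,(305.4,402),.007))
print("fob",*fo,"tip",*ti)
for a,b in zip(fo,ti): v=b-a; print("yaw shank",np.arctan2(v[1],v[0]),np.hypot(*v[:2]))
# rail: bar edges at z=.255 in top view
a=onz(T,(230+88/4,112+522/4),.24); b=onz(T,(230+107/4,112+50/4),.27); c=onz(T,(230+97/4,112+365/4),.255)
l=(onz(T,(230+70/4,112+365/4),.255),onz(T,(230+124/4,112+365/4),.255))
print("rail near",a,"ball",b,"mid",c,"edges",*l)
print("bell",onz(T,(230+248/4,112+573/4),.05))
print("home R",R.from_rotvec([-3.08100756e+00, -6.08267506e-01,0]).as_matrix())
E
```

```text
knob [0.5303 0.0716 0.137 ] [0.5294 0.0793 0.137 ]
lid [0.5301 0.073  0.093 ] [0.5375 0.0734 0.093 ]
mat [ 0.4457 -0.2255  0.005 ] [ 0.4505 -0.2218  0.005 ]
fob [ 0.6562 -0.1809  0.014 ] [ 0.6574 -0.1773  0.014 ] tip [ 0.6469 -0.2714  0.008 ] [ 0.647  -0.2639  0.007 ]
yaw shank -1.6726031196749187 0.09091781909779796
yaw shank -1.6896032895963218 0.08716714923658997
rail near [0.4139 0.0985 0.24  ] ball [0.6988 0.0823 0.27  ] mid [0.5068 0.0909 0.255 ] edges [0.5071 0.1072 0.255 ] [0.5064 0.0747 0.255 ]
bell [0.4029 0.0102 0.05  ]
home R [[ 0.925   0.38   -0.0002]
 [ 0.38   -0.925   0.0011]
 [ 0.0002 -0.0011 -1.    ]]
```

Points agree between the cameras to about 5 mm: lid (0.531,0.074), mat (0.447,-0.223), fob (0.657,-0.179). The rows can't tilt the tool directly, so I need to see how the arm behaves at its reach limit. Pulling inwards there may lean the fingers towards the base (+y), which is the lean I need.

Call:
carry_out(commands=[[0,-0.06,0,0,0.088],[0,-0.06,0,0,0.088],[0,-0.06,0,0,0.088],[0,-0.06,0,0,0.088],[0,-0.06,0,0,0.088]])

```text
time_s: 0.72
tcp_pos: [0.0853, -0.2063, 0.2383]
ee_rot: [-3.081, -0.611, 0.0]
wrist_force: [-1.8, -0.0, 0.7]
grip_width: 0.0877
grasp_force: 0.0
```

Call:
carry_out(commands=[[0,-0.06,0,0,0.088],[0,-0.06,0,0,0.088]])

```text
time_s: 0.98
tcp_pos: [0.0492, -0.1365, 0.2427]
ee_rot: [-3.08, -0.611, 0.004]
wrist_force: [-0.3, -0.5, 0.0]
grip_width: 0.088
grasp_force: 0.0
```

```bash
python3 - <<'E'
from plant import readout
from h import *
s=readout.sense(); print(s["time_s"],s["joint_pos"].round(3),s["tcp_pos"].round(4),R.from_rotvec(s["ee_rot"]).as_matrix().round(3))
E
```

```text
0.975 [-2.148e+00 -7.890e-01  2.312e+00 -2.000e-03  1.618e+00 -9.690e-01] [ 0.0492 -0.1365  0.2427] [[ 0.924  0.382 -0.003]
 [ 0.382 -0.924  0.001]
 [-0.002 -0.002 -1.   ]]
```

The arm still reaches this close without tilting. The shoulder has about 117 mm of side offset, and a rough model gives links of 0.43 and 0.385 m. I'll try the outer limit on the +y side instead, where pushing outwards should lean the fingers towards +y. On the way round I'll turn the tool so that its x axis is world +y and its y axis is world +x.

Call:
carry_out(commands=[[0.034,-0.007,0,-0.169,0.088],[0.035,-0.001,0,-0.169,0.088],[0.034,0.004,0,-0.169,0.088],[0.033,0.01,0,-0.169,0.088],[0.031,0.016,0,-0.169,0.088]])

```text
time_s: 1.6
tcp_pos: [0.1657, -0.0708, 0.2437]
ee_rot: [-2.712, -1.584, 0.001]
wrist_force: [0.0, -1.3, 0.2]
grip_width: 0.0884
grasp_force: 0.0
```

Call:
carry_out(commands=[[0.028,0.02,0,-0.169,0.088],[0.024,0.025,0,-0.169,0.088],[0.05,0,0,0,0.088],[0.06,0,0,0,0.088],[0.06,0,0,0,0.088]])

```text
time_s: 2.22
tcp_pos: [0.2554, 0.0941, 0.2443]
ee_rot: [-2.421, -2.0, -0.001]
wrist_force: [1.9, -0.9, 0.2]
grip_width: 0.088
grasp_force: 0.0
```

```bash
cat > st.py <<'E'
from plant import readout
from h import *
s=readout.sense(); M=R.from_rotvec(s["ee_rot"]).as_matrix()
print(s["time_s"],"q",s["joint_pos"].round(3),"p",s["tcp_pos"].round(4),"w",s["grip_width"].round(4),"gf",s["grasp_force"],"F",s["wrist_force"].round(1));print(M.round(3),"lean",np.degrees(np.arccos(-M[2,2])).round(1))
E
python3 st.py
```

```text
Traceback (most recent call last):
  File "st.py", line 4, in <module>
    print(s["time_s"],"q",s["joint_pos"].round(3),"p",s["tcp_pos"].round(4),"w",s["grip_width"].round(4),"gf",s["grasp_force"],"F",s["wrist_force"].round(1));print(M.round(3),"lean",np.degrees(np.arccos(-M[2,2])).round(1))
                                                                                ^^^^^^^^^^^^^^^^^^^^^
AttributeError: 'float' object has no attribute 'round'
```

Call:
carry_out(commands=[[0.06,0.0,0,-0.18,0.088],[0.06,-0.03,0,0,0.088],[0.05,-0.05,0,0,0.088],[0.04,-0.06,0,0,0.088],[0.04,-0.06,0,0,0.088]])

```text
time_s: 2.85
tcp_pos: [0.0924, 0.3205, 0.2451]
ee_rot: [-2.243, -2.197, -0.001]
wrist_force: [0.5, 1.2, 0.1]
grip_width: 0.0881
grasp_force: 0.0
```

Call:
carry_out(commands=[[0.04,-0.06,0,0,0.088],[0.05,-0.05,0,0,0.088],[0.06,-0.04,0,0,0.088],[0.06,0,0,0,0.088],[0.06,0,0,0,0.088]])

```text
time_s: 3.48
tcp_pos: [-0.032, 0.575, 0.2453]
ee_rot: [-2.242, -2.198, 0.0]
wrist_force: [0.4, 0.2, 0.9]
grip_width: 0.0881
grasp_force: 0.0
```

```bash
sed -i 's/s\["grip_width"\].round(4)/round(s["grip_width"],4)/' st.py; python3 st.py
```

```text
3.475 q [1.422 0.421 1.328 0.002 1.392 1.442] p [-0.032   0.575   0.2453] w 0.0881 gf 0.0 F [0.4 0.2 0.9]
[[ 0.019  1.    -0.001]
 [ 1.    -0.019  0.001]
 [ 0.001 -0.001 -1.   ]] lean 0.1
```

Call:
carry_out(commands=[[0.06,-0.02,0,0,0.088],[0.06,-0.02,0,0,0.088],[0.06,-0.02,0,0,0.088],[0.06,-0.02,0,0,0.088],[0.06,0,0,0,0.088]])

```text
time_s: 4.1
tcp_pos: [-0.0876, 0.7933, 0.2302]
ee_rot: [-2.226, -2.183, -0.025]
wrist_force: [1.8, 5.4, 23.4]
grip_width: 0.0884
grasp_force: 0.0
```

```bash
python3 st.py
```

```text
4.1 q [1.533 1.096 0.186 0.006 1.832 1.554] p [-0.0876  0.7933  0.2302] w 0.0884 gf 0.0 F [ 1.8  5.4 23.4]
[[ 0.019  1.    -0.005]
 [ 0.999 -0.019  0.028]
 [ 0.028 -0.006 -1.   ]] lean 1.7
```

Call:
carry_out(commands=[[0.03,0,0,0,0.088],[0.03,0,0,0,0.088]])

```text
time_s: 4.35
tcp_pos: [-0.0801, 0.8074, 0.2204]
ee_rot: [-2.206, -2.16, -0.065]
wrist_force: [0.2, 0.8, -0.1]
grip_width: 0.0879
grasp_force: 0.0
```

```bash
python3 st.py
```

```text
4.35 q [1.522 1.109 0.186 0.011 1.779 1.546] p [-0.0801  0.8074  0.2204] w 0.0879 gf 0.0 F [ 0.2  0.8 -0.1]
[[ 0.021  1.    -0.008]
 [ 0.997 -0.021  0.068]
 [ 0.067 -0.009 -0.998]] lean 3.9
```

Pushing at the limit leans the tool the right way (z axis towards +y), so I'll continue with larger pushes.

Call:
carry_out(commands=[[0.062,-0.005,0,0,0.088],[0.062,-0.005,0,0,0.088],[0.062,-0.005,0,0,0.088],[0.062,-0.005,0,0,0.088],[0.062,-0.005,0,0,0.088]])

```text
time_s: 4.97
tcp_pos: [-0.0753, 0.8621, 0.1872]
ee_rot: [-2.106, -2.062, -0.222]
wrist_force: [-0.4, 0.4, -0.1]
grip_width: 0.0878
grasp_force: 0.0
```

```bash
python3 st.py
```

```text
4.975 q [1.513 1.159 0.187 0.037 1.56  1.538] p [-0.0753  0.8621  0.1872] w 0.0878 gf 0.0 F [-0.4  0.4 -0.1]
[[ 0.024  0.999 -0.023]
 [ 0.972 -0.018  0.236]
 [ 0.235 -0.028 -0.972]] lean 13.7
```

Call:
carry_out(commands=[[0.062,-0.005,0,0,0.088],[0.062,-0.005,0,0,0.088],[0.062,-0.005,0,0,0.088],[0.062,-0.005,0,0,0.088],[0.062,-0.005,0,0,0.088]])

```text
time_s: 5.6
tcp_pos: [-0.0716, 0.9006, 0.2051]
ee_rot: [-2.003, -1.961, -0.365]
wrist_force: [0.3, -0.1, 0.5]
grip_width: 0.0879
grasp_force: 0.0
```

Call:
carry_out(commands=[[0.062,-0.005,0,0,0.088],[0.062,-0.005,0,0,0.088],[0.062,-0.005,0,0,0.088],[0.062,-0.005,0,0,0.088],[0.062,-0.005,0,0,0.088]])

```text
time_s: 6.22
tcp_pos: [-0.0682, 0.9242, 0.2667]
ee_rot: [-1.897, -1.856, -0.497]
wrist_force: [0.2, 0.3, -0.0]
grip_width: 0.0879
grasp_force: 0.0
```

```bash
python3 st.py
```

```text
6.225 q [1.495 1.099 0.187 0.092 1.288 1.517] p [-0.0682  0.9242  0.2667] w 0.0879 gf 0.0 F [ 0.2  0.3 -0. ]
[[ 0.036  0.998 -0.047]
 [ 0.841 -0.005  0.541]
 [ 0.54  -0.059 -0.84 ]] lean 32.9
```

Call:
carry_out(commands=[[0.06,0.02,0,0,0.088],[0.06,0.02,0,0,0.088],[0.06,0.02,0,0,0.088]])

```text
time_s: 6.6
tcp_pos: [0.0024, 0.9326, 0.3119]
ee_rot: [-1.843, -1.796, -0.571]
wrist_force: [0.2, -0.0, 0.0]
grip_width: 0.0882
grasp_force: 0.0
```

```bash
python3 st.py
```

```text
6.6 q [1.404 1.058 0.188 0.156 1.249 1.429] p [0.0024 0.9326 0.3119] w 0.0882 gf 0.0 F [ 0.2 -0.   0. ]
[[ 0.041  0.998 -0.046]
 [ 0.788 -0.004  0.615]
 [ 0.614 -0.062 -0.787]] lean 38.1
```

The tool now leans 38° towards +y. I'll level the closing line with a -0.10 turn, rise, and go back over the rail at a good height to the pot's open (-y) side.

Call:
carry_out(commands=[[0.031,0,-0.039,-0.1,0.088],[0.031,0,-0.039,0,0.088],[-0.044,0.023,-0.037,0,0.088],[-0.044,0.023,-0.037,0,0.088],[-0.044,0.023,-0.037,0,0.088]])

```text
time_s: 7.22
tcp_pos: [0.071, 0.7711, 0.4008]
ee_rot: [-1.744, -1.885, -0.625]
wrist_force: [1.0, 1.4, 1.2]
grip_width: 0.0885
grasp_force: 0.0
```

Call:
carry_out(commands=[[-0.044,0.023,-0.037,0,0.088],[-0.044,0.023,-0.037,0,0.088],[-0.044,0.023,-0.037,0,0.088],[-0.044,0.023,-0.037,0,0.088],[-0.044,0.023,-0.037,0,0.088]])

```text
time_s: 7.85
tcp_pos: [0.2076, 0.4933, 0.4053]
ee_rot: [-1.744, -1.886, -0.627]
wrist_force: [1.3, 0.4, 0.5]
grip_width: 0.0875
grasp_force: 0.0
```

```bash
cat >> st.py <<'E'
import sys
for a in sys.argv[1:]:
    g=np.array(eval(a)); d=g-s["tcp_pos"]; t=M.T@d; n=int(np.ceil(np.linalg.norm(d)/.06)); print("to",g,"tool",t.round(4),"n",n,"per row",(t/n).round(4))
E
python3 st.py "[.5,-.1,.45]"
```

```text
7.85 q [ 0.7   -0.029  1.61   0.589  1.181  0.499] p [0.2076 0.4933 0.4053] w 0.0875 gf 0.0 F [1.3 0.4 0.5]
[[-0.062  0.997 -0.047]
 [ 0.771  0.077  0.633]
 [ 0.634  0.003 -0.773]] lean 39.4
to [ 0.5  -0.1   0.45] tool [-0.4469  0.2459 -0.4235] n 12 per row [-0.0372  0.0205 -0.0353]
```

Call:
carry_out(commands=[[-0.037,0.02,-0.035,0,0.088],[-0.037,0.02,-0.035,0,0.088],[-0.037,0.02,-0.035,0,0.088],[-0.037,0.02,-0.035,0,0.088],[-0.037,0.02,-0.035,0,0.088]])

```text
time_s: 8.48
tcp_pos: [0.3268, 0.2479, 0.4239]
ee_rot: [-1.745, -1.887, -0.628]
wrist_force: [0.7, 0.4, -1.1]
grip_width: 0.0881
grasp_force: 0.0
```

Call:
carry_out(commands=[[-0.037,0.02,-0.035,0,0.088],[-0.037,0.02,-0.035,0,0.088],[-0.037,0.02,-0.035,0,0.088],[-0.037,0.02,-0.035,0,0.088],[-0.037,0.02,-0.035,0,0.088]])

```text
time_s: 9.1
tcp_pos: [0.4461, 0.0022, 0.4422]
ee_rot: [-1.746, -1.887, -0.626]
wrist_force: [0.3, 0.7, 0.5]
grip_width: 0.0879
grasp_force: 0.0
```

```bash
python3 st.py "[.54,-.05,.28]" "[.536,.01,.2]"
```

```text
9.1 q [-0.568  0.158  1.316  0.604  2.038 -0.47 ] p [0.4461 0.0022 0.4422] w 0.0879 gf 0.0 F [0.3 0.7 0.5]
[[-0.061  0.997 -0.045]
 [ 0.772  0.076  0.631]
 [ 0.632  0.004 -0.775]] lean 39.2
to [ 0.54 -0.05  0.28] tool [-0.1487  0.089   0.0885] n 4 per row [-0.0372  0.0222  0.0221]
to [0.536 0.01  0.2  ] tool [-0.1527  0.0893  0.1885] n 5 per row [-0.0305  0.0179  0.0377]
```

Now to the pre-approach point, then wrist and scene pictures to refine the knob position.

Call:
carry_out(commands=[[-0.037,0.022,0.022,0,0.088],[-0.037,0.022,0.022,0,0.088],[-0.037,0.022,0.022,0,0.088],[-0.037,0.022,0.022,0,0.088],[0,0,0,0,0.088]])

```text
time_s: 9.72
tcp_pos: [0.5381, -0.0481, 0.2777]
ee_rot: [-1.744, -1.882, -0.623]
wrist_force: [-0.2, -0.1, 0.5]
grip_width: 0.0878
grasp_force: 0.0
```

```bash
python3 - <<'E'
from plant import optics
from h import *
import pickle
d={n:optics.read_camera(n) for n in ("scene","wrist")}
pickle.dump(d,open("d1.pkl","wb"))
w=d["wrist"]["frame"][:,:,::-1]; s=d["scene"]["frame"][150:390,300:520,::-1]
s=cv2.resize(s,(440,480),interpolation=cv2.INTER_CUBIC); w=cv2.resize(w,(640,480))
cv2.imwrite("pics/w1.png",cv2.hconcat([cv2.resize(w,(440,330)),cv2.resize(s,(303,330))])); cv2.imwrite("pics/w1f.png",w)
E
python3 st.py "[.536,.01,.2]"
```

```text
9.825 q [-0.555  0.458  1.325  0.549  1.773 -0.636] p [ 0.538  -0.0475  0.2812] w 0.0879 gf 0.0 F [ 0.2 -0.6  1.8]
[[-0.062  0.997 -0.047]
 [ 0.772  0.078  0.631]
 [ 0.633  0.003 -0.774]] lean 39.2
to [0.536 0.01  0.2  ] tool [-0.0069  0.0022  0.0993] n 2 per row [-0.0034  0.0011  0.0496]
```

View pics/w1f.png

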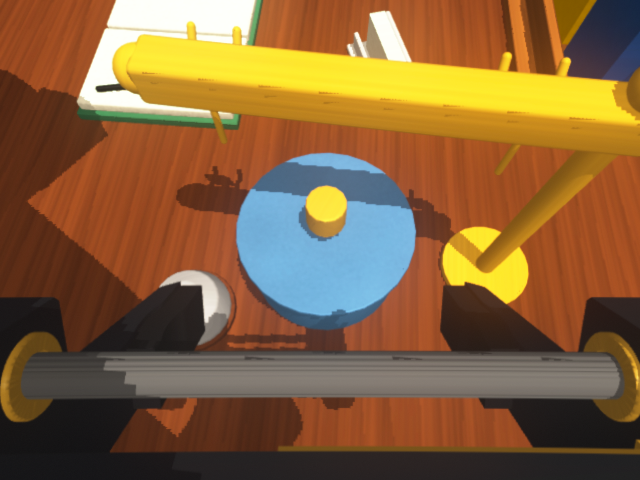

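The wrist picture shows the knob top centred at (326,203), the blue disc spanning about x 237–415 and y 153–312, the rail clear above it and the bell at (205,310), outside the fingers' path.

```bash
python3 - <<'E'
import pickle
from h import *
np.set_printoptions(precision=4,suppress=True)
W=pickle.load(open("d1.pkl","rb"))["wrist"]
print(W["eye"],W["camera_matrix"][0],W["k1"],onz(W,(326,203),.137),onz(W,(326,232),.093))
for c in [(.531,.074),(.533,.072),(.53,.07)]:
    a=np.linspace(0,2*np.pi,73); e=proj(W,np.c_[c[0]+.08*np.cos(a),c[1]+.08*np.sin(a),0*a+.093]); print(c,e.min(0),e.max(0),proj(W,[[*c,.137]]))
# bar near-bottom edge check: pixel at x=326 lower edge ~y 121
print("bar low edge",onz(W,(160,103),.225),onz(W,(500,135),.225))
E
python3 st.py "np.array([.532,.072,.125])+.019*M[:,2]-.1*M[:,2]" "np.array([.532,.072,.124])+.019*M[:,2]"
```

```text
[ 0.5413 -0.0884  0.4347] [426.9612   0.     322.2058] 0.027074595498456377 [0.5319 0.0749 0.137 ] [0.5327 0.0701 0.093 ]
(0.531, 0.074) [233.7169 152.7378] [415.1725 317.2008] [[324.7277 203.9529]]
(0.533, 0.072) [235.6151 154.6011] [417.4954 319.8411] [[327.064 206.347]]
(0.53, 0.07) [231.8386 156.1354] [414.0791 322.0183] [[323.0851 208.3207]]
bar low edge [0.4265 0.0891 0.225 ] [0.6353 0.0808 0.225 ]
9.825 q [-0.555  0.458  1.325  0.549  1.773 -0.636] p [ 0.538  -0.0475  0.2812] w 0.0879 gf 0.0 F [ 0.2 -0.6  1.8]
[[-0.062  0.997 -0.047]
 [ 0.772  0.078  0.631]
 [ 0.633  0.003 -0.774]] lean 39.2
to [0.53578258 0.0209004  0.18773375] tool [-0.0062  0.0028  0.1157] n 2 per row [-0.0031  0.0014  0.0578]
to [0.53111273 0.08398633 0.10928468] tool [-0.0068  0.0028  0.2165] n 4 per row [-0.0017  0.0007  0.0541]
```

Call:
carry_out(commands=[[-0.002,0.001,0.05,0,0.088],[-0.002,0.001,0.05,0,0.088],[-0.001,0.001,0.05,0,0.088],[0,0,0.03,0,0.088],[0,0,0,0,0.088]])

```text
time_s: 10.45
tcp_pos: [0.5323, 0.0636, 0.1385]
ee_rot: [-1.742, -1.888, -0.624]
wrist_force: [-0.0, -0.4, 0.3]
grip_width: 0.0881
grasp_force: 0.0
```

```bash
python3 st.py "[.5311,.0865,.1083]"
```

```text
10.45 q [-0.381  0.541  1.599  0.615  1.388 -0.698] p [0.5323 0.0636 0.1385] w 0.0881 gf 0.0 F [-0.  -0.4  0.3]
[[-0.063  0.997 -0.049]
 [ 0.772  0.08   0.631]
 [ 0.633  0.002 -0.774]] lean 39.3
to [0.5311 0.0865 0.1083] tool [-0.0014  0.0006  0.0379] n 1 per row [-0.0014  0.0006  0.0379]
```

Call:
carry_out(commands=[[-0.001,0.001,0.019,0,0.088],[0,0,0.019,0,0.088],[0,0,0,0,0.088],[0,0,0,0,0.033],[0,0,0,0,0.033]], grip_force=15)

```text
time_s: 11.08
tcp_pos: [0.5324, 0.0854, 0.1083]
ee_rot: [-1.745, -1.888, -0.625]
wrist_force: [-0.6, 0.4, -0.2]
grip_width: 0.0699
grasp_force: 0.0
```

Call:
carry_out(commands=[[0,0,0,0,0.0],[0,0,0,0,0.0],[0,0,0,0,0.0]], grip_force=30)

```text
time_s: 11.45
tcp_pos: [0.5319, 0.0861, 0.1073]
ee_rot: [-1.744, -1.887, -0.623]
wrist_force: [-0.5, -0.6, -0.7]
grip_width: 0.0404
grasp_force: 0.0
```

```bash
python3 st.py "s['tcp_pos']+[0,0,.02]"
```

```text
11.45 q [-0.342  0.581  1.631  0.641  1.311 -0.713] p [0.5319 0.0861 0.1073] w 0.0404 gf 0.0 F [-0.5 -0.6 -0.7]
[[-0.061  0.997 -0.049]
 [ 0.772  0.078  0.631]
 [ 0.633  0.001 -0.774]] lean 39.3
to [0.53186181 0.08610094 0.1273057 ] tool [ 0.0127  0.     -0.0155] n 1 per row [ 0.0127  0.     -0.0155]
```

Call:
carry_out(commands=[[0,0,0,0,0.0],[0,0,0,0,0.0],[0,0,0,0,0.0]], grip_force=40)

```text
time_s: 11.82
tcp_pos: [0.5318, 0.0862, 0.1073]
ee_rot: [-1.744, -1.887, -0.623]
wrist_force: [-1.9, -0.3, 0.6]
grip_width: 0.0332
grasp_force: 40.0
```

```bash
python3 st.py
```

```text
11.825 q [-0.342  0.581  1.632  0.641  1.311 -0.713] p [0.5318 0.0862 0.1073] w 0.0332 gf 40.001003444194794 F [-1.9 -0.3  0.6]
[[-0.061  0.997 -0.049]
 [ 0.772  0.078  0.631]
 [ 0.633  0.001 -0.774]] lean 39.3
```

Firm grip at 33 mm. I'll lift straight up about 13 mm to free the spigot, then back out along the tool axis, which keeps the rail clearance constant.

Call:
carry_out(commands=[[0.0027,0,-0.0033,0,0],[0.0027,0,-0.0033,0,0],[0.0027,0,-0.0033,0,0],[0,0,-0.01,0,0],[0,0,-0.02,0,0]])

```text
time_s: 12.45
tcp_pos: [0.5331, 0.067, 0.1437]
ee_rot: [-1.743, -1.886, -0.622]
wrist_force: [0.1, -0.4, -4.3]
grip_width: 0.0327
grasp_force: 40.0
```

```bash
python3 - <<'E'
from plant import optics
from h import *
import pickle
d={n:optics.read_camera(n) for n in ("scene","wrist")}
pickle.dump(d,open("d2.pkl","wb"))
s=d["scene"]["frame"][130:370,280:520,::-1]
cv2.imwrite("pics/s2.png",cv2.hconcat([cv2.resize(s,(400,400),interpolation=cv2.INTER_CUBIC),cv2.resize(d["wrist"]["frame"][:400,:,::-1],(400,250)).copy() if 0 else cv2.resize(d["wrist"]["frame"][:,:,::-1],(400,400))]))
E
python3 st.py
```

```text
12.55 q [-0.376  0.533  1.592  0.617  1.395 -0.685] p [0.5343 0.0659 0.1448] w 0.0332 gf 40.00007875263691 F [-0.1 -0.5 -3.5]
[[-0.062  0.997 -0.045]
 [ 0.773  0.077  0.63 ]
 [ 0.632  0.004 -0.775]] lean 39.2
```

View pics/s2.png

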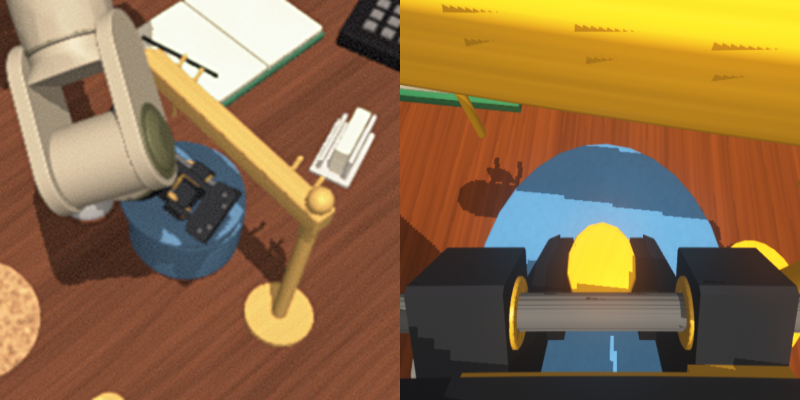

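The scene shows the lid off the pot, held level, and the pot in place. The wrist view shows the knob between the fingers below the rail, and the measured load is about 4 N, the lid's weight. Next I'll back out and carry it to the mat.

```bash
python3 - <<'E'
from plant import readout
from h import *
s=readout.sense(); M=R.from_rotvec(s["ee_rot"]).as_matrix(); p=s["tcp_pos"]
for g in [(.537,.01,.215),(.4475,-.2118,.19),(.4475,-.2118,.037)]:
    d=np.array(g)-p; n=int(np.ceil(np.linalg.norm(d)/.055)); print(g,n,(M.T@d/n).round(4)); p=np.array(g)
E
```

```text
(0.537, 0.01, 0.215) 2 [ 0.0005 -0.0006 -0.0449]
(0.4475, -0.2118, 0.19) 5 [-0.0363 -0.0213 -0.0233]
(0.4475, -0.2118, 0.037) 3 [-0.0322 -0.0002  0.0395]
```

Call:
carry_out(commands=[[0,0,-0.03,0,0],[0,0,-0.035,0,0],[-0.005,-0.003,-0.025,0,0],[-0.025,-0.013,-0.017,0,0],[-0.034,-0.02,-0.022,0,0]])

```text
time_s: 13.18
tcp_pos: [0.5072, -0.0668, 0.2024]
ee_rot: [-1.743, -1.888, -0.623]
wrist_force: [1.5, -0.4, -3.6]
grip_width: 0.033
grasp_force: 40.0
```

Call:
carry_out(commands=[[-0.034,-0.02,-0.022,0,0],[-0.034,-0.02,-0.022,0,0],[-0.03,-0.018,-0.018,0,0],[-0.015,-0.009,-0.009,0,0],[0,0,0,0,0]])

```text
time_s: 13.8
tcp_pos: [0.4511, -0.204, 0.1857]
ee_rot: [-1.745, -1.885, -0.624]
wrist_force: [1.0, 0.6, -3.6]
grip_width: 0.0325
grasp_force: 40.0
```

```bash
python3 - <<'E'
from plant import optics
from h import *
import pickle
d={n:optics.read_camera(n) for n in ("scene","top")}
pickle.dump(d,open("d3.pkl","wb"))
s=d["scene"]["frame"][190:430,180:480,::-1]
cv2.imwrite("pics/s3.png",cv2.resize(s,(750,600),interpolation=cv2.INTER_CUBIC))
E
python3 st.py "[.4475,-.2118,.06]" "[.4475,-.2118,.037]"
```

```text
13.9 q [-0.859  0.547  1.446  0.389  1.72  -0.994] p [ 0.4516 -0.2028  0.1861] w 0.0328 gf 40.000096410512924 F [ 0.4  0.5 -3.7]
[[-0.062  0.997 -0.049]
 [ 0.771  0.079  0.631]
 [ 0.633  0.001 -0.774]] lean 39.3
to [ 0.4475 -0.2118  0.06  ] tool [-0.0865 -0.0049  0.0921] n 3 per row [-0.0288 -0.0016  0.0307]
to [ 0.4475 -0.2118  0.037 ] tool [-0.1011 -0.005   0.1099] n 3 per row [-0.0337 -0.0017  0.0366]
```

View pics/s3.png

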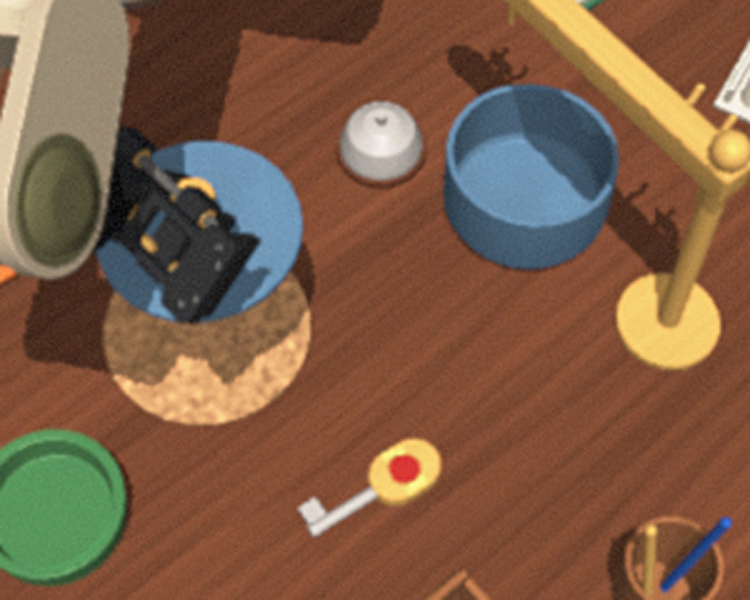

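The pot is open and in place at crop (530,160), the lid hangs level over the mat, and the key at (405,467) is untouched. I'll lower the lid.

Call:
carry_out(commands=[[-0.024,-0.001,0.026,0,0],[-0.029,-0.002,0.03,0,0],[-0.024,-0.002,0.026,0,0],[-0.015,0,0.017,0,0],[0,0,0,0,0]])

```text
time_s: 14.52
tcp_pos: [0.4471, -0.2112, 0.0505]
ee_rot: [-1.741, -1.885, -0.623]
wrist_force: [0.0, 0.2, -3.8]
grip_width: 0.033
grasp_force: 40.0
```

```bash
python3 st.py "[.4475,-.2118,.037]"  "[.4475,-.2118,.034]"
```

```text
14.525 q [-0.874  0.74   1.523  0.378  1.477 -1.106] p [ 0.4471 -0.2112  0.0505] w 0.033 gf 40.00006668269634 F [ 0.   0.2 -3.8]
[[-0.061  0.997 -0.051]
 [ 0.77   0.08   0.633]
 [ 0.635 -0.    -0.773]] lean 39.4
to [ 0.4475 -0.2118  0.037 ] tool [-0.009   0.0004  0.01  ] n 1 per row [-0.009   0.0004  0.01  ]
to [ 0.4475 -0.2118  0.034 ] tool [-0.011   0.0004  0.0123] n 1 per row [-0.011   0.0004  0.0123]
```

Call:
carry_out(commands=[[-0.005,0,0.006,0,0],[-0.0025,0,0.003,0,0],[0,0,0,0,0]])

```text
time_s: 14.9
tcp_pos: [0.4471, -0.2127, 0.0396]
ee_rot: [-1.744, -1.887, -0.623]
wrist_force: [-0.3, 0.1, -3.9]
grip_width: 0.0329
grasp_force: 40.0
```

Call:
carry_out(commands=[[-0.0013,0,0.0015,0,0],[0,0,0,0,0]])

```text
time_s: 15.15
tcp_pos: [0.4471, -0.2128, 0.0375]
ee_rot: [-1.744, -1.887, -0.623]
wrist_force: [-0.5, -1.1, -4.5]
grip_width: 0.0328
grasp_force: 40.0
```

Call:
carry_out(commands=[[-0.0007,0,0.0008,0,0],[-0.0007,0,0.0008,0,0],[0,0,0,0,0]])

```text
time_s: 15.52
tcp_pos: [0.4471, -0.2128, 0.0353]
ee_rot: [-1.744, -1.887, -0.623]
wrist_force: [-0.5, -0.3, -1.9]
grip_width: 0.0329
grasp_force: 40.0
```

Call:
carry_out(commands=[[-0.0005,0,0.0006,0,0],[0,0,0,0,0]])

```text
time_s: 15.78
tcp_pos: [0.4471, -0.2129, 0.0353]
ee_rot: [-1.743, -1.887, -0.624]
wrist_force: [-2.3, -0.1, 5.6]
grip_width: 0.0332
grasp_force: 40.0
```

Resting on the mat. I'll release, then withdraw along the tool axis.

Call:
carry_out(commands=[[0,0,0,0,0.04],[0,0,0,0,0.088],[0,0,0,0,0.088],[0,0,0,0,0.088],[0,0,0,0,0.088]], grip_force=10)

```text
time_s: 16.4
tcp_pos: [0.4471, -0.2128, 0.0345]
ee_rot: [-1.744, -1.887, -0.623]
wrist_force: [1.0, 0.0, 0.2]
grip_width: 0.0781
grasp_force: 0.0
```

Call:
carry_out(commands=[[0,0,0,0,0.088],[0,0,-0.02,0,0.088],[0,0,-0.04,0,0.088],[0,0,-0.05,0,0.088],[0,0,-0.05,0,0.088]])

```text
time_s: 17.02
tcp_pos: [0.4548, -0.3146, 0.1597]
ee_rot: [-1.744, -1.887, -0.623]
wrist_force: [0.1, -0.6, 0.1]
grip_width: 0.0886
grasp_force: 0.0
```

```bash
python3 - <<'E'
from plant import optics
from h import *
import pickle
d={n:optics.read_camera(n) for n in ("scene","top")}
pickle.dump(d,open("d4.pkl","wb"))
s=cv2.resize(d["scene"]["frame"][200:430,180:480,::-1],(600,460),interpolation=cv2.INTER_CUBIC)
cv2.imwrite("pics/s4.png",s)
E
python3 st.py "[.655,-.17,.1]"
```

```text
17.125 q [-0.968  0.732  1.189  0.335  1.814 -1.065] p [ 0.4554 -0.3171  0.1617] w 0.0878 gf 0.0 F [-0.7 -0.4 -0.5]
[[-0.063  0.997 -0.044]
 [ 0.776  0.076  0.626]
 [ 0.628  0.005 -0.778]] lean 38.9
to [ 0.655 -0.17   0.1  ] tool [0.063  0.2099 0.1313] n 5 per row [0.0126 0.042  0.0263]
```

View pics/s4.png

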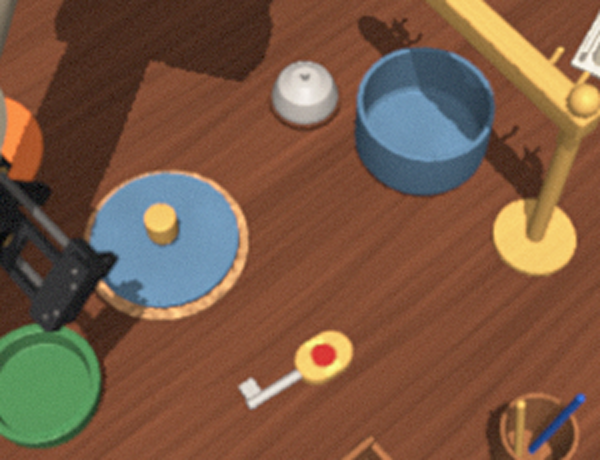

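The lid is flat, knob up and centred on the mat at crop (163,240), released. The pot, bell and ashtray have not moved. I'll go to a hover over the key and look from close by.

Call:
carry_out(commands=[[0.01,0.042,0.0,0,0.088],[0.01,0.045,0.0,0,0.088],[0.01,0.045,0.01,0,0.088],[0.005,0.045,0.02,0,0.088],[0,0.025,0.02,0,0.088]])

```text
time_s: 17.75
tcp_pos: [0.6531, -0.2374, 0.1406]
ee_rot: [-1.742, -1.887, -0.623]
wrist_force: [0.2, -0.3, -0.0]
grip_width: 0.088
grasp_force: 0.0
```

```bash
python3 - <<'E'
from plant import optics
from h import *
import pickle
d={n:optics.read_camera(n) for n in ("wrist",)}
pickle.dump(d,open("d5.pkl","wb"))
cv2.imwrite("pics/w5.png",d["wrist"]["frame"][:,:,::-1])
E
python3 st.py "[.6568,-.173,.0085]"
```

```text
17.8 q [-0.682  1.035  0.681  0.506  1.901 -0.714] p [ 0.6541 -0.2349  0.1379] w 0.0879 gf 0.0 F [ 0.4  2.9 -2.2]
[[-0.062  0.997 -0.053]
 [ 0.769  0.082  0.633]
 [ 0.636 -0.002 -0.772]] lean 39.5
to [ 0.6568 -0.173   0.0085] tool [-0.0348  0.008   0.139 ] n 3 per row [-0.0116  0.0027  0.0463]
```

View pics/w5.png

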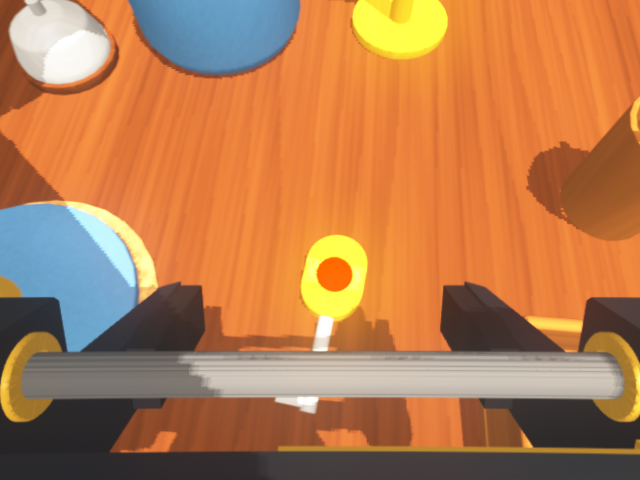

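The wrist view shows the fob centred at (335,277), the shank running to about (309,410), and a tray corner at (527,318) on the right.

```bash
python3 - <<'E'
import pickle
from h import *
np.set_printoptions(precision=4,suppress=True)
W=pickle.load(open("d5.pkl","rb"))["wrist"]
print("fob",onz(W,(335,276),.014)); a=onz(W,(327,320),.01); b=onz(W,(310,408),.01); print("tip",b,"yaw",np.arctan2(*(b-a)[1::-1]))
d=pickle.load(open("d4.pkl","rb"))
for z in (0,.03,.05): print("tray corner",z,onz(W,(527,318),z),onz(d["top"],(368,132),z),onz(d["scene"],(365,424),z))
c=(.532,.0745); al=np.linspace(0,2*np.pi,73)
e=proj(d["scene"],np.c_[c[0]+.075*np.cos(al),c[1]+.075*np.sin(al),0*al+.085]); print("pot rim pred",e.min(0),e.max(0))
E
```

```text
fob [ 0.6578 -0.1807  0.014 ]
tip [ 0.6482 -0.2662  0.01  ] yaw -1.6856902827681761
tray corner 0 [ 0.7927 -0.1957  0.    ] [ 0.7614 -0.213   0.    ] [ 0.7547 -0.2022  0.    ]
tray corner 0.03 [ 0.7789 -0.2041  0.03  ] [ 0.7515 -0.2101  0.03  ] [ 0.7604 -0.2097  0.03  ]
tray corner 0.05 [ 0.7697 -0.2096  0.05  ] [ 0.745  -0.2082  0.05  ] [ 0.7642 -0.2147  0.05  ]
pot rim pred [357.2645 223.8133] [426.6029 281.2346]
```

Call:
carry_out(commands=[[-0.012,0.001,0.03,0,0.088],[-0.012,0.001,0.04,0,0.088],[-0.011,0,0.035,0,0.088],[0,0,0.015,0,0.088],[0,0,0,0,0.088]])

```text
time_s: 18.42
tcp_pos: [0.6498, -0.1901, 0.0272]
ee_rot: [-1.743, -1.887, -0.623]
wrist_force: [-0.2, -0.6, 0.2]
grip_width: 0.0879
grasp_force: 0.0
```

```bash
python3 st.py "[.651,-.174,.0085]"
```

```text
18.425 q [-0.639  1.078  0.89   0.5    1.655 -0.8  ] p [ 0.6498 -0.1901  0.0272] w 0.0879 gf 0.0 F [-0.2 -0.6  0.2]
[[-0.061  0.997 -0.049]
 [ 0.771  0.079  0.631]
 [ 0.633  0.001 -0.774]] lean 39.3
to [ 0.651  -0.174   0.0085] tool [0.0005 0.0025 0.0246] n 1 per row [0.0005 0.0025 0.0246]
```

Call:
carry_out(commands=[[0,0.001,0.014,0,0.088],[0,0.001,0.008,0,0.088],[0,0,0.002,0,0.088],[0,0,0,0,0.088]])

```text
time_s: 18.92
tcp_pos: [0.6509, -0.1753, 0.0086]
ee_rot: [-1.744, -1.887, -0.623]
wrist_force: [0.1, -0.4, 0.4]
grip_width: 0.0878
grasp_force: 0.0
```

Call:
carry_out(commands=[[0,0,0,0,0.045],[0,0,0,0,0.03],[0,0,0,0,0.03],[0,0,0,0,0.03],[0,0,0,0,0.03]], grip_force=15)

```text
time_s: 19.55
tcp_pos: [0.6509, -0.1752, 0.0085]
ee_rot: [-1.744, -1.887, -0.624]
wrist_force: [1.6, -0.6, -1.0]
grip_width: 0.0434
grasp_force: 15.0
```

Call:
carry_out(commands=[[0,0,0,0,0.02],[0,0,0,0,0.02],[0,0,0,0,0.02]], grip_force=40)

```text
time_s: 19.92
tcp_pos: [0.6509, -0.1752, 0.0085]
ee_rot: [-1.744, -1.887, -0.623]
wrist_force: [0.7, 1.8, -0.5]
grip_width: 0.0423
grasp_force: 40.0
```

Gripped at 42.3 mm, the fob's width. I'll lift it and look.

Call:
carry_out(commands=[[0.006,0,-0.008,0,0.02],[0.019,0,-0.023,0,0.02],[0.032,0,-0.039,0,0.02],[0.032,0,-0.039,0,0.02],[0,0,0,0,0.02]], grip_force=50)

```text
time_s: 20.55
tcp_pos: [0.6516, -0.1761, 0.1537]
ee_rot: [-1.747, -1.894, -0.626]
wrist_force: [0.0, 0.2, -3.1]
grip_width: 0.0425
grasp_force: 50.0
```

```bash
python3 - <<'E'
from plant import optics
from h import *
import pickle
d={n:optics.read_camera(n) for n in ("wrist","scene")}
pickle.dump(d,open("d6.pkl","wb"))
s=cv2.resize(d["scene"]["frame"][230:430,250:450,::-1],(400,400),interpolation=cv2.INTER_CUBIC); w=cv2.resize(d["wrist"]["frame"][180:480,160:480,::-1],(400,375))
w=cv2.copyMakeBorder(w,0,25,0,0,cv2.BORDER_CONSTANT)
cv2.imwrite("pics/w6.png",cv2.hconcat([s,w]))
E
python3 st.py
```

```text
20.65 q [-0.622  0.93   0.856  0.521  1.805 -0.695] p [ 0.6503 -0.1754  0.1486] w 0.0422 gf 49.998414097353816 F [-0.1  0.7 -3.7]
[[-0.061  0.997 -0.049]
 [ 0.772  0.078  0.631]
 [ 0.633  0.    -0.774]] lean 39.3
```

View pics/w6.png

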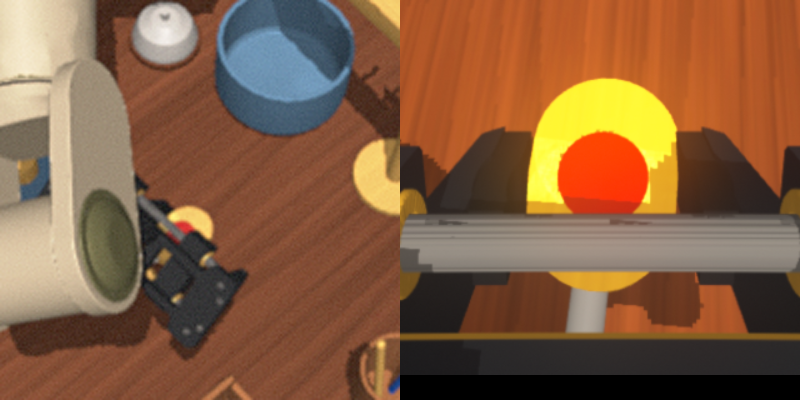

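```bash
python3 - <<'E'
import pickle
from h import *
from plant import readout
np.set_printoptions(precision=4,suppress=True)
W=pickle.load(open("d6.pkl","rb"))["wrist"]; p=readout.sense()["tcp_pos"]
print("obs dot (322.4,322.4) end (322.4,242.4)")
for pitch in (-20,-10,0,10,20):   # + = shank drooping
    a=np.radians(pitch); o=p+np.array([0,-.005,.0055]); print(pitch,proj(W,[o,o+.03*np.array([0.0,np.cos(a),np.sin(a)]),o-.03*np.array([0,np.cos(a),np.sin(a)])]).round(1).tolist())
c=np.array([.532,.0745])
# target: fob centre at pot axis - 30 mm along shank dir (shank dir yaw ~ -1.60)
E
python3 st.py
```

```text
obs dot (322.4,322.4) end (322.4,242.4)
-20 [[317.0, 319.2], [322.7, 257.3], [309.4, 400.6]]
-10 [[317.0, 319.2], [323.1, 249.7], [309.3, 405.9]]
0 [[317.0, 319.2], [323.3, 243.6], [309.5, 408.1]]
10 [[317.0, 319.2], [323.3, 239.4], [309.9, 407.3]]
20 [[317.0, 319.2], [323.2, 237.3], [310.5, 403.8]]
20.65 q [-0.622  0.93   0.856  0.521  1.805 -0.695] p [ 0.6503 -0.1754  0.1486] w 0.0422 gf 49.998414097353816 F [-0.1  0.7 -3.7]
[[-0.061  0.997 -0.049]
 [ 0.772  0.078  0.631]
 [ 0.633  0.    -0.774]] lean 39.3
```

The key is held level by the fob, with the shank pointing about -y (fob dot at wrist pixel (322,322)). To fit the 120 mm key, the fob must sit about 28 mm to +y of the pot axis. A +0.105 turn makes the gripper body parallel to the rail, leaving about 12 mm of clearance.

```bash
python3 st.py "[.544,.013,.224]"
```

```text
20.65 q [-0.622  0.93   0.856  0.521  1.805 -0.695] p [ 0.6503 -0.1754  0.1486] w 0.0422 gf 49.998414097353816 F [-0.1  0.7 -3.7]
[[-0.061  0.997 -0.049]
 [ 0.772  0.078  0.631]
 [ 0.633  0.    -0.774]] lean 39.3
to [0.544 0.013 0.224] tool [ 0.1996 -0.0912  0.0657] n 4 per row [ 0.0499 -0.0228  0.0164]
```

Call:
carry_out(commands=[[0.022,-0.011,-0.002,0,0.02],[0.044,-0.022,-0.004,0,0.02],[0.054,-0.027,-0.005,0,0.02],[0.04,-0.02,0.0,0.105,0.02],[0,0,0,0,0.02]])

```text
time_s: 21.28
tcp_pos: [0.5607, -0.0636, 0.2596]
ee_rot: [-1.829, -1.783, -0.583]
wrist_force: [0.6, -0.1, -2.4]
grip_width: 0.0424
grasp_force: 50.0
```

```bash
cat >> st.py <<'E'
b=np.array([.998,-.056,0]); print("x_t.b",(M[:,0]@b).round(3))
E
python3 st.py "[.544,.013,.224]" "[.537,.1075,.108]"
```

```text
21.275 q [-0.557  0.536  1.261  0.545  1.764 -0.541] p [ 0.5607 -0.0636  0.2596] w 0.0424 gf 49.99741881620139 F [ 0.6 -0.1 -2.4]
[[ 0.043  0.998 -0.049]
 [ 0.776 -0.002  0.631]
 [ 0.629 -0.065 -0.774]] lean 39.2
to [0.544 0.013 0.224] tool [ 0.0363 -0.0145  0.0767] n 2 per row [ 0.0182 -0.0073  0.0383]
to [0.537  0.1075 0.108 ] tool [ 0.0364 -0.0141  0.2265] n 4 per row [ 0.0091 -0.0035  0.0566]
x_t.b -0.001
```

Call:
carry_out(commands=[[0.014,-0.005,0.025,0,0.02],[0.014,-0.005,0.03,0,0.02],[0.008,-0.004,0.03,0,0.02],[0,0,0.03,0,0.02],[0,0,0.02,0,0.02]])

```text
time_s: 21.9
tcp_pos: [0.542, 0.0485, 0.1748]
ee_rot: [-1.828, -1.779, -0.58]
wrist_force: [0.0, 0.1, -2.9]
grip_width: 0.0423
grasp_force: 50.0
```

Call:
carry_out(commands=[[0,0,0.02,0,0.02],[0,0,0.02,0,0.02],[0,0,0.02,0,0.02],[0,0,0,0,0.02]])

```text
time_s: 22.4
tcp_pos: [0.5388, 0.0862, 0.129]
ee_rot: [-1.827, -1.779, -0.579]
wrist_force: [-0.2, -0.1, -2.5]
grip_width: 0.0424
grasp_force: 50.0
```

```bash
python3 st.py "[.537,.1075,.108]"; python3 - <<'E'
import pickle
from h import *
from plant import optics
W=optics.read_camera("wrist"); pickle.dump(W,open("d7.pkl","wb")); f=cv2.cvtColor(W["frame"],cv2.COLOR_RGB2HSV)
m=cv2.inRange(f[180:420,200:440],(0,200,150),(8,255,255)); n,_,st,c=cv2.connectedComponentsWithStats(m); i=1+st[1:,4].argmax(); print("red dot",c[i]+[200,180],st[i])
E
```

```text
22.4 q [-0.337  0.563  1.593  0.634  1.359 -0.568] p [0.5388 0.0862 0.129 ] w 0.0424 gf 49.99115142272785 F [-0.2 -0.1 -2.5]
[[ 0.046  0.998 -0.053]
 [ 0.775 -0.002  0.632]
 [ 0.63  -0.07  -0.773]] lean 39.4
to [0.537  0.1075 0.108 ] tool [ 0.0032 -0.0004  0.0298] n 1 per row [ 0.0032 -0.0004  0.0298]
x_t.b 0.002
red dot [321.89672346 319.67706422] [  87  106   71   65 3815]
```

Call:
carry_out(commands=[[0.001,0,0.01,0,0.02],[0.002,0,0.01,0,0.02],[0,0,0.008,0,0.02],[0,0,0,0,0.02]])

```text
time_s: 22.95
tcp_pos: [0.5382, 0.1064, 0.1112]
ee_rot: [-1.829, -1.782, -0.583]
wrist_force: [0.2, -0.4, -2.1]
grip_width: 0.0422
grasp_force: 50.0
```

```bash
python3 st.py "[.537,.1075,.108]" "[.537,.1075,.09]" "[.537,.1075,.035]"
```

```text
22.95 q [-0.303  0.582  1.615  0.655  1.304 -0.573] p [0.5382 0.1064 0.1112] w 0.0422 gf 49.994597600307316 F [ 0.2 -0.4 -2.1]
[[ 0.044  0.998 -0.05 ]
 [ 0.776 -0.002  0.631]
 [ 0.63  -0.066 -0.774]] lean 39.3
to [0.537  0.1075 0.108 ] tool [-0.0012 -0.001   0.0033] n 1 per row [-0.0012 -0.001   0.0033]
to [0.537  0.1075 0.09  ] tool [-0.0126  0.0002  0.0172] n 1 per row [-0.0126  0.0002  0.0172]
to [0.537  0.1075 0.035 ] tool [-0.0472  0.0038  0.0598] n 2 per row [-0.0236  0.0019  0.0299]
x_t.b 0.0
```

Clear of the rail, with only the key's weight on the wrist. Straight down in small steps.

Call:
carry_out(commands=[[-0.004,0,0.006,0,0.02],[-0.004,0,0.006,0,0.02],[-0.004,0,0.005,0,0.02],[0,0,0,0,0.02]])

```text
time_s: 23.45
tcp_pos: [0.5369, 0.1074, 0.0904]
ee_rot: [-1.829, -1.781, -0.583]
wrist_force: [0.4, -0.1, -2.4]
grip_width: 0.0419
grasp_force: 50.0
```

Call:
carry_out(commands=[[-0.006,0.001,0.0077,0,0.02],[-0.006,0.001,0.0077,0,0.02],[0,0,0,0,0.02]])

```text
time_s: 23.82
tcp_pos: [0.5375, 0.1079, 0.0704]
ee_rot: [-1.829, -1.781, -0.582]
wrist_force: [-0.0, -0.4, -2.4]
grip_width: 0.0422
grasp_force: 50.0
```

Call:
carry_out(commands=[[-0.006,0.001,0.0077,0,0.02],[-0.006,0.001,0.0077,0,0.02],[0,0,0,0,0.02]])

```text
time_s: 24.2
tcp_pos: [0.5401, 0.108, 0.0541]
ee_rot: [-1.828, -1.785, -0.589]
wrist_force: [-10.4, -2.3, 23.5]
grip_width: 0.0422
grasp_force: 68.9
```

The upward force comes from the wide gripper body meeting the pot rim, and the key is already below the rim. I'll back up and release from there.

Call:
carry_out(commands=[[0.006,-0.001,-0.0075,0,0.02],[0.002,0,-0.003,0,0.02],[0,0,0,0,0.02]])

```text
time_s: 24.58
tcp_pos: [0.5384, 0.1078, 0.0648]
ee_rot: [-1.83, -1.782, -0.584]
wrist_force: [-0.2, 0.0, -2.8]
grip_width: 0.0421
grasp_force: 50.0
```

```bash
python3 st.py "[.537,.1075,.068]"; python3 - <<'E'
import pickle
from h import *
from plant import optics
d=pickle.load(open("d4.pkl","rb"))
def pot(fr):
    h=cv2.cvtColor(fr,cv2.COLOR_RGB2HSV); m=cv2.inRange(h[210:310,340:450],(95,90,40),(115,255,255)); ys,xs=np.nonzero(m); return xs.min()+340,xs.max()+340,ys.min()+210,ys.max()+210
print(pot(d["scene"]["frame"])); S=optics.read_camera("scene"); print(pot(S["frame"]))
W=optics.read_camera("wrist"); f=cv2.cvtColor(W["frame"],cv2.COLOR_RGB2HSV)
m=cv2.inRange(f[180:420,200:440],(0,200,100),(8,255,255)); n,_,st,c=cv2.connectedComponentsWithStats(m); i=1+st[1:,4].argmax(); print("red dot",c[i]+[200,180],st[i])
E
```

```text
24.575 q [-0.3    0.657  1.637  0.675  1.227 -0.633] p [0.5384 0.1078 0.0648] w 0.0421 gf 49.99392870347947 F [-0.2  0.  -2.8]
[[ 0.044  0.998 -0.049]
 [ 0.776 -0.003  0.631]
 [ 0.629 -0.065 -0.774]] lean 39.3
to [0.537  0.1075 0.068 ] tool [ 0.0018 -0.0016 -0.0026] n 1 per row [ 0.0018 -0.0016 -0.0026]
x_t.b 0.0
(np.int64(359), np.int64(425), np.int64(225), np.int64(296))
(np.int64(358), np.int64(426), np.int64(225), np.int64(296))
red dot [321.91093951 319.76525097] [  86  106   73   65 3885]
```

Contact is gone, the pot has not moved and the key has not slipped. Releasing.

Call:
carry_out(commands=[[0,0,0,0,0.062],[0,0,0,0,0.062],[0,0,0,0,0.062],[0,0,0,0,0.062],[0,0,0,0,0.062]])

```text
time_s: 25.3
tcp_pos: [0.5385, 0.1078, 0.065]
ee_rot: [-1.829, -1.782, -0.584]
wrist_force: [-0.1, 0.1, 0.1]
grip_width: 0.062
grasp_force: 0.0
```

```bash
python3 st.py; python3 - <<'E'
import pickle
from h import *
from plant import optics
W=optics.read_camera("wrist"); pickle.dump(W,open("d8.pkl","wb")); f=cv2.cvtColor(W["frame"],cv2.COLOR_RGB2HSV)
m=cv2.inRange(f[100:420,160:480],(0,180,60),(8,255,255)); n,_,st,c=cv2.connectedComponentsWithStats(m)
for i in range(1,n):
    if st[i,4]>150: print("red",c[i]+[160,100],st[i],onz(W,c[i]+[160,100],.022))
E
```

```text
25.3 q [-0.3    0.656  1.637  0.675  1.227 -0.633] p [0.5385 0.1078 0.065 ] w 0.062 gf 0.0 F [-0.1  0.1  0.1]
[[ 0.043  0.998 -0.049]
 [ 0.776 -0.003  0.631]
 [ 0.63  -0.065 -0.774]] lean 39.3
x_t.b -0.0
red [329.441599   335.42598376] [ 142  216   56   35 1601] [0.53927002 0.10623872 0.022     ]
```

The key has dropped, with the fob at (0.539,0.106) on the pot floor. Withdrawing along the tool axis.

Call:
carry_out(commands=[[0,0,-0.02,0,0.062],[0,0,-0.04,0,0.062],[0,0,-0.05,0,0.062],[0,0,-0.05,0,0.062],[-0.02,0,-0.05,0,0.062]])

```text
time_s: 25.98
tcp_pos: [0.5478, -0.0409, 0.2169]
ee_rot: [-1.829, -1.784, -0.584]
wrist_force: [0.5, 0.0, -0.8]
grip_width: 0.0618
grasp_force: 0.0
```

Call:
carry_out(commands=[[0,0.02,-0.05,0,0.062],[0,0.02,-0.03,0,0.062],[0,0,0,0,0.062],[0,0,0,0,0.062]])

```text
time_s: 26.48
tcp_pos: [0.591, -0.0902, 0.2733]
ee_rot: [-1.828, -1.781, -0.583]
wrist_force: [-0.1, -0.1, 0.6]
grip_width: 0.062
grasp_force: 0.0
```

```bash
python3 st.py; python3 - <<'E'
import pickle
from h import *
from plant import optics
np.set_printoptions(precision=4,suppress=True)
d=pickle.load(open("d4.pkl","rb")); S=optics.read_camera("scene"); W=optics.read_camera("wrist"); T=optics.read_camera("top")
pickle.dump((S,W,T),open("d9.pkl","wb"))
def comp(c,lo,hi,x0,y0,x1,y1,z,mn=40):
    h=cv2.cvtColor(c["frame"],cv2.COLOR_RGB2HSV)[y0:y1,x0:x1]; m=cv2.inRange(h,lo,hi); n,_,st,ce=cv2.connectedComponentsWithStats(m)
    for i in range(1,n):
        if st[i,4]>mn: p=ce[i]+[x0,y0]; print("  px",p,"bbox",st[i,:4]+[x0,y0,0,0],"area",st[i,4],"xyz",onz(c,p,z))
print("fob red wrist"); comp(W,(0,180,60),(8,255,255),0,0,640,330,.022)
print("fob red scene"); comp(S,(0,170,60),(6,255,255),350,215,435,300,.022,4)
print("grey shank wrist"); comp(W,(0,0,110),(180,60,255),150,0,500,330,.013,60)
print("lid blue scene"); comp(S,(95,90,40),(115,255,255),200,260,320,380,.026); comp(dict(S,frame=d["scene"]["frame"]),(95,90,40),(115,255,255),200,260,320,380,.026)
h=lambda c:cv2.inRange(cv2.cvtColor(c["frame"],cv2.COLOR_RGB2HSV)[210:310,340:450],(95,90,40),(115,255,255))
for c in (d["scene"],S): ys,xs=np.nonzero(h(c)); print("pot",xs.min()+340,xs.max()+340,ys.min()+210,ys.max()+210)
e=lambda P:proj(W,P).round(0).tolist(); print("expect fob,tip px in wrist",e([[.539,.106,.022],[.532,.017,.013]]))
E
```

```text
26.475 q [-0.568  0.616  1.096  0.553  1.843 -0.503] p [ 0.591  -0.0902  0.2733] w 0.062 gf 0.0 F [-0.1 -0.1  0.6]
[[ 0.044  0.998 -0.05 ]
 [ 0.775 -0.003  0.632]
 [ 0.63  -0.067 -0.773]] lean 39.3
x_t.b 0.001
fob red wrist
  px [289.6297 195.6268] bbox [279 186  22  20] area 343 xyz [0.539  0.1024 0.022 ]
fob red scene
  px [400.8254 261.6349] bbox [396 258  10   8] area 63 xyz [0.5382 0.1049 0.022 ]
grey shank wrist
  px [329.0604  69.953 ] bbox [318  67  29   9] area 149 xyz [0.5835 0.2903 0.013 ]
  px [171.3037  82.142 ] bbox [150  68  41  34] area 1014 xyz [0.3776 0.2831 0.013 ]
  px [283.9827 237.5879] bbox [271 212  21  44] area 347 xyz [0.533  0.0562 0.013 ]
  px [169.0038 277.1634] bbox [150 243  46  72] area 2637 xyz [0.4133 0.0148 0.013 ]
lid blue scene
  px [261.9954 323.1829] bbox [226 290  73  63] area 3068 xyz [ 0.4607 -0.2293  0.026 ]
  px [263.0186 320.4557] bbox [226 288  73  65] area 3274 xyz [ 0.4569 -0.2238  0.026 ]
pot 359 425 225 296
pot 359 425 225 296
expect fob,tip px in wrist [[290.0, 193.0], [282.0, 272.0]]
```

Both cameras put the fob flat on the pot floor at about (0.539,0.104), with the shank running inside. The pot is unmoved, the lid is on the mat and the arm is clear.

```bash
python3 -c "
from plant import workorder; print(workorder.finish_job())"
```

```text
the job is handed in; nothing more can be done
None
```

The job is handed in, but no verdict came back: by the last camera readings the lid lies knob up on the cork mat, the key lies flat inside the pot, and the pot has not moved, though the gripper body pressed the pot rim once at about 25 N while lowering the key.

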